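Flip the full tray's status flag

TASK

One of the two parts trays has all six of its places filled: with a fingertip, push the white flag on that tray's sign board over its hinge, from the upper half of the board down flat onto the lower half, so that the disc shows instead of the bar. Only push, gently: do not pinch, lift or carry anything, do not shift the trays, leave the other tray's flag as it is, and leave the parts, the deburring tool and the cup where they are.

Things in the scene. Friction and masses are not known exactly. Their poses are not given: they have to be found in the camera images.
- tray_full: Loose dark steel tray (about 2.5 kg), 200 mm (its x) by 150 mm (its y), floor 10 mm thick, rim 24 mm high, with all six of its places filled with turned steel parts (two rows of three, at its -x end). Origin: centre of its underside, z up. At its +x end (away from the robot) stands a sloping sign board facing its +x, with a white flag hinged across the middle.
- flag_full (a joint): Flag hinge (rad), axis: tray y. 0: flag lies on the board's upper half, leaning 55 deg above level towards tray -x, bar showing; 0.61: straight up; 2.18: level towards tray +x; pi (stop): on the board's lower half, disc showing. Stiff hinge (0.05 N m, about 1 N at the free edge): the flag stays where it is left. Starts at 0 to 0.25.
- flag_full_hinge (a point): Middle of the flag's hinge line, at (50, 0, 92) mm in the tray's frame; axes as the tray's. The blue-painted board, 80 mm wide, leans back 35 deg from vertical (top towards the parts), reaches 42 mm up the slope above the hinge and 72 mm below; its surface lies 3 mm behind the hinge line. Small ears hold the hinge at both sides.
- flag_full_edge (a point): Middle of the flag's free edge. The flag is a flat white plate, 60 mm wide, 5 mm thick, reaching 70 mm from the hinge, 50 g, a black bar on one face and a black disc on the other. At the start its edge stands about 149 mm above the bench, 28 mm past the board's upper end; at the end about 35 mm above the bench.
- tray_short: Loose dark steel tray (about 2.5 kg), 200 mm (its x) by 150 mm (its y), floor 10 mm thick, rim 24 mm high, the same as the other, but with only two parts standing in it, so it is not full. Origin: centre of its underside, z up. At its +x end (away from the robot) stands a sloping sign board facing its +x, with a white flag hinged across the middle.
- flag_short (a joint): Flag hinge (rad), axis: tray y. 0: flag lies on the board's upper half, leaning 55 deg above level towards tray -x, bar showing; 0.61: straight up; 2.18: level towards tray +x; pi (stop): on the board's lower half, disc showing. Stiff hinge (0.05 N m, about 1 N at the free edge): the flag stays where it is left. Starts at 0 to 0.25.
- flag_short_hinge (a point): Middle of the flag's hinge line, at (50, 0, 92) mm in the tray's frame; axes as the tray's. The blue-painted board, 80 mm wide, leans back 35 deg from vertical (top towards the parts), reaches 42 mm up the slope above the hinge and 72 mm below; its surface lies 3 mm behind the hinge line. Small ears hold the hinge at both sides.
- flag_short_edge (a point): Middle of the flag's free edge. The flag is a flat white plate, 60 mm wide, 5 mm thick, reaching 70 mm from the hinge, 50 g, a black bar on one face and a black disc on the other. At the start its edge stands about 149 mm above the bench, 28 mm past the board's upper end; at the end about 35 mm above the bench.
- full_1: Turned steel part, 34 mm across, 55 mm high, 0.2 kg, loose, standing on its narrower foot. Origin: centre of its underside. Stands in the full tray.
- full_2: Turned steel part, 34 mm across, 55 mm high, 0.2 kg, loose, standing on its narrower foot. Origin: centre of its underside. Stands in the full tray.
- full_3: Turned steel part, 34 mm across, 55 mm high, 0.2 kg, loose, standing on its narrower foot. Origin: centre of its underside. Stands in the full tray.
- full_4: Turned steel part, 34 mm across, 55 mm high, 0.2 kg, loose, standing on its narrower foot. Origin: centre of its underside. Stands in the full tray.
- full_5: Turned steel part, 34 mm across, 55 mm high, 0.2 kg, loose, standing on its narrower foot. Origin: centre of its underside. Stands in the full tray.
- full_6: Turned steel part, 34 mm across, 55 mm high, 0.2 kg, loose, standing on its narrower foot. Origin: centre of its underside. Stands in the full tray.
- short_1: Turned steel part, 34 mm across, 55 mm high, 0.2 kg, loose, standing on its narrower foot. Origin: centre of its underside. Stands in the other tray.
- short_2: Turned steel part, 34 mm across, 55 mm high, 0.2 kg, loose, standing on its narrower foot. Origin: centre of its underside. Stands in the other tray.
- bench_part: Turned steel part, 34 mm across, 55 mm high, 0.2 kg, loose, standing on its narrower foot. Origin: centre of its underside. Stands on the bench beyond the trays, seen from the robot.
- deburrer: Hand deburring tool with a black handle, 150 mm long, lying on the bench at the robot's right of the trays.
- cup: Grey plastic cup, 70 mm across, 80 mm high, open at the top, on the bench at the robot's left of the trays. Origin: centre of its underside.
Things that resemble listed ones, but are neither listed nor needed, are in the scene too. Leave any pink look-alike of the tray_short alone.

How it is judged (in metres and radians):
At the end, for the whole second after the job is handed in: The full tray's flag lies on the lower half of its board, within 0.2 rad of its stop (joint above 2.94) and at rest; the other flag is below 0.45 rad; neither tray has moved more than 25 mm, and no part, tool or cup more than 30 mm (value of joint flag_full above 2.94 rad and velocity of joint flag_full between -0.1 and 0.1 rad/s and value of joint flag_short below 0.45 rad and distance of each of tray_full, tray_short from where it was at the start of the episode below 0.025 m and distance of each of full_1, full_2, full_3, full_4, full_5, full_6, short_1, short_2, bench_part, deburrer, cup from where it was at the start of the episode below 0.03 m); the robot touches nothing.
It fails at once if a tray is lifted, or shifted by more than 25 mm (distance of any of tray_full, tray_short from where it was at the start of the episode above 0.025 m or height (world z) of any of tray_full, tray_short above 0.008 m).
It fails at once if the flag of the tray that is not full is turned (beyond 0.45 rad) (value of joint flag_short above 0.45 rad).
It fails at once if the flag or its tray is pinched or pressed hard (over 30 N) (contact force between the fingers and tray_full above 30 N).
It fails at once if a part, the deburring tool or the cup is moved by more than 30 mm (distance of any of full_1, full_2, full_3, full_4, full_5, full_6, short_1, short_2, bench_part, deburrer, cup from where it was at the start of the episode above 0.03 m).
It fails at once if a part or the cup is tipped over (angle between any of full_1, full_2, full_3, full_4, full_5, full_6, short_1, short_2, bench_part, cup's own z axis and vertical above 0.5 rad).
It also fails if it takes over 38 s, if anything falls off the work surface, if the arm or the gripper's body presses on something with over 40 N, if the wrist force passes 120 N, or if a joint passes its speed limit or range.

ROBOT

A 6-joint arm with a two-finger parallel gripper is mounted at the origin on the work surface. World frame = base frame: x ahead of the robot, y to its left, z up, the work surface at z = 0. Lengths are in mm, angles in degrees, forces in N, time in s.
With the tool pointing down it reaches from about 275 to 725 mm from the base axis. Payload 15.9 kg.
Tool frame: the origin (TCP) lies at the very end of the fingers, on their centre line; the grasp point (between the pads) lies 19 mm behind it; y points along the fingers, z is the direction in which the jaws open and shut, and the axes are right-handed (so a half turn about y gives the same grasp; the last joint's range is limited). The gripper opens to 85 mm and grips with 20 to 120 N. Pads are 22 mm wide; open, the fingers measure 114 mm over their backs; the gripper's body (76 mm by 85 mm) begins 54 mm behind the grasp point. The pads swing forward as they close: fully open they stand 13 mm farther back than shut.
Start: joints at [-73.854, 12.198, -1.971, 75.831, 0, 90], TCP at [139.037, -480.265, 231.306] pointing down, gripper open.
Joint ranges: [-170.91, 170.91], [-42.67, 98.43], [-65.05, 77.54], [-120.47, 116.71], [-90, 82.35], [-180, 180]. Speed limits (degrees/s): [108.29, 108.29, 136.94, 147.25, 180, 180].

INTERFACE

Orientations are given as [roll, pitch, yaw] about the fixed x, y, z axes, in that order (R = Rz(yaw) Ry(pitch) Rx(roll)).
In Python, from cell import monitor, eyes, arm, finder gives the robot as it stands. The module is installed in compiled form; this text tells all that it offers.
- The arm moves only by the tool jog_arm, never from a script. Its argument "increments" is a list of rows, each an object of numbers: "x", "y", "z": the shift along the tool's x, y, z in cm; "wx", "wy", "wz": the turn, a rotation vector about the tool's x, y, z in rad; "gripper": the opening, from 0 (shut) to 1 (fully open). A call has 1 to 12 rows; each row shifts and turns the pose as measured when the row begins, along the tool's axes as they then stand; what a row does not reach is not made up. A row lasts 1/10 s, in which the tool goes at most 50 mm and 8.59 degrees, less where a joint would pass 70% of its speed; a pose out of reach is approached as far as the arm can. A call with a gripper value outside its range is refused whole. The fingers move at their own pace and stop on an object; "squeeze" is the grip in N (left out, the last holds). Time passes only in rows, so rows that do not move let the fingers close. It gives the time, the measured TCP pose, the force and the opening at its end, in the units of the state.
- monitor.observe(): the state, without advancing time (a new reading comes with each control period).
- eyes.snapshot(name): name is "scene" or "top"; returns a dict with "image" (480x640x3 uint8, blue, green, red), "camera_matrix" (3x3 intrinsics, pixels), "eye" and "rotation" of the camera in the world. Camera axes: x right, y up, looking along -z (the intrinsics and any distortion apply to the point x, -y, -z); pixel columns grow to the right and rows downward; lengths in mm; the calibration is good to about 2 mm. A picture is of the moment at which its call begins. There is no depth.
- arm.sign_off(): hands the job in, once; it reports no verdict.
Trained networks look in the newest picture that a camera, given by its name, has taken for a name from the list of things; names that differ only in an ending like _2 or _b are one class to them, and where a whole thing is asked for, a point or a joint stands for the part that bears it (a point fixed in the world has none). Each returns a list of dicts, best first, with "score" (0 to 1); they miss things now and then, are a little off and sometimes report something else, mostly with a low value. They report only what shows in the picture. A call takes as long as a camera call. They do not tell look-alikes from the thing itself.
- finder.boxes_of(camera, label): "at" ([column, row] as shares, 0 to 1, of the picture: columns of its width, rows of its height, amid what is visible of it).
- finder.cut_out(camera, label): "pixels" (480x640 bool, what is visible of it) and "at" ([column, row] as shares, 0 to 1, of the picture: columns of its width, rows of its height, amid what is visible of it).
- finder.spot_point(camera, label): "at" ([column, row] as shares, 0 to 1, of the picture: columns of its width, rows of its height: a listed point, or the origin of a listed thing).
The state is a dict: "time_s": time; "joint_positions": joint angles; "joint_vel": joint speeds; "tau": joint torques, N m; "tool_pos": TCP position; "orientation": TCP orientation; "wrist_force": force on the tool from outside, world axes, zero at the start; "ft_torque": the same for the moment, N m; "grip_width": finger opening in mm.
Only numpy, scipy, OpenCV 4.12 (cv2) and the standard library are available. Lean on these libraries where they do the work, as an engineer would, in place of code of your own. Each camera call takes 0.05 s, during which the arm holds its last target.

## Working session

There is one attempt and no reset: what is moved stays moved. The work goes in short steps, Python scripts to look and compute and a tool call to move; the robot and the scene stay as the last step left them, time stands still between calls to the robot, and variables do not carry over. Pictures are saved under pics/ and viewed, and the job is handed in when it is done.

Besides the shell and the picture viewer there is one more tool, called after "Request:" by a JSON object that holds its "name" and its "arguments". jog_arm: Moves the arm, as the interface text tells. Its arguments: {"type":"object","properties":{"increments":{"type":"array"},"squeeze":{"type":"number"}},"required":["increments"]}

```bash
mkdir -p pics
python3 - <<'E'
from cell import monitor, eyes, arm, finder
import cv2, numpy as np
s=monitor.observe(); print(s)
for n in ("scene","top"):
    d=eyes.snapshot(n); cv2.imwrite(f"pics/{n}0.png",d["image"]); print(n,d["camera_matrix"],d["eye"],d["rotation"],[k for k in d])
    for l in ("tray_full","flag_full_hinge","flag_full_edge","tray_short","cup","full_1","bench_part","deburrer"):
        print(l,[(round(r["score"],2),np.round(np.array(r["at"])*[640,480],1).tolist()) for r in finder.spot_point(n,l)])
print(monitor.observe()["time_s"])
E
```

```text
{'time_s': 0.0, 'joint_positions': array([-7.38545827e+01,  1.22250648e+01, -2.00893398e+00,  7.58296369e+01,
       -2.94744761e-04,  9.00025612e+01]), 'joint_vel': array([-0.06434106, -0.05252572,  0.02115016,  0.02559695,  0.06184732,
        0.14641429]), 'tau': array([ 1.44494232e-03, -6.86159635e+01,  4.87115729e+01,  1.76424184e-02,
        1.17795616e-04,  6.00944446e-06]), 'tool_pos': array([ 138.94397827, -479.96030172,  230.80906222]), 'orientation': array([-9.00636358e+01, -2.97589218e-04, -1.63857144e+02]), 'wrist_force': array([-0.30476344, -0.03299438, -0.53884628]), 'ft_torque': array([-0.00175471, -0.05525743,  0.04583446]), 'grip_width': 85.49878147632678}
scene [[498.62337868   0.         319.11740744]
 [  0.         498.62337868 241.62639321]
 [  0.           0.           1.        ]] [1083.20089295    3.12908304 1052.91930234] [29.30555854  0.1898417  84.69717306] ['image', 'camera_matrix', 'eye', 'rotation']
tray_full [(0.61, [220.8, 256.5])]
flag_full_hinge [(0.69, [223.8, 251.3])]
flag_full_edge [(0.69, [193.5, 232.3])]
tray_short [(0.87, [474.7, 183.5]), (0.8
[... 427 characters left out ...]
        1.        ]] [ 495.37364751   33.88307156 1391.77502873] [  2.87090935  -0.81637574 -89.08320746] ['image', 'camera_matrix', 'eye', 'rotation']
tray_full [(0.85, [401.2, 256.1])]
flag_full_hinge [(0.74, [384.7, 275.7]), (0.66, [399.4, 233.5])]
flag_full_edge [(0.78, [407.9, 246.5]), (0.74, [256.3, 254.8]), (0.33, [250.8, 247.5]), (0.18, [400.6, 266.0])]
tray_short [(0.8, [258.8, 255.9]), (0.71, [128.6, 311.0])]
cup [(0.88, [162.0, 216.8])]
full_1 [(0.68, [429.1, 279.9]), (0.68, [411.5, 284.9]), (0.62, [385.3, 273.7]), (0.51, [422.5, 257.0]), (0.49, [402.8, 263.8]), (0.47, [394.7, 288.2])]
bench_part [(0.51, [316.7, 148.7]), (0.2, [257.3, 228.5])]
deburrer [(0.63, [489.2, 276.1])]
0.9
```

View pics/scene0.png

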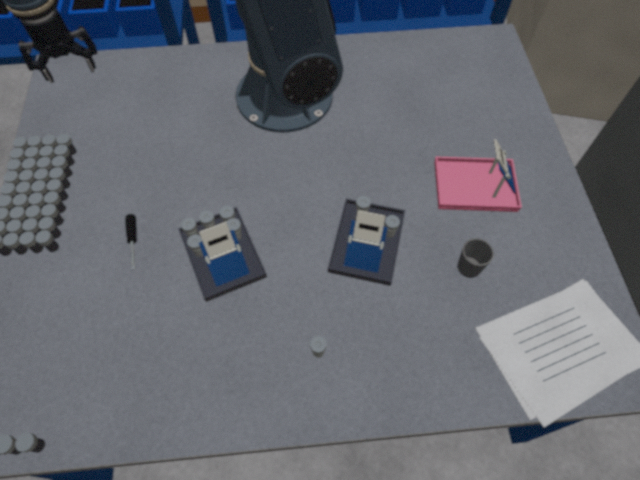

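View pics/top0.png

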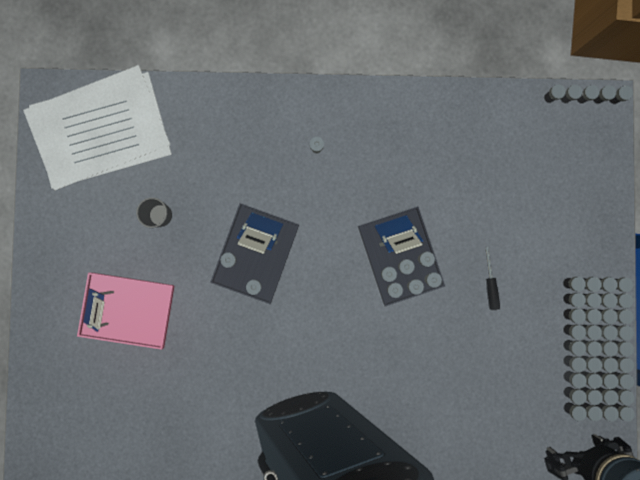

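Run:
```python
import cv2
a=cv2.imread("pics/scene0.png")[190:310,160:280]; b=cv2.imread("pics/top0.png")[200:320,350:470]
import numpy as np
cv2.imwrite("pics/crop0.png",cv2.resize(np.hstack([a,b]),(800,400),interpolation=cv2.INTER_CUBIC))
```

```text
(no output)
```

View pics/crop0.png

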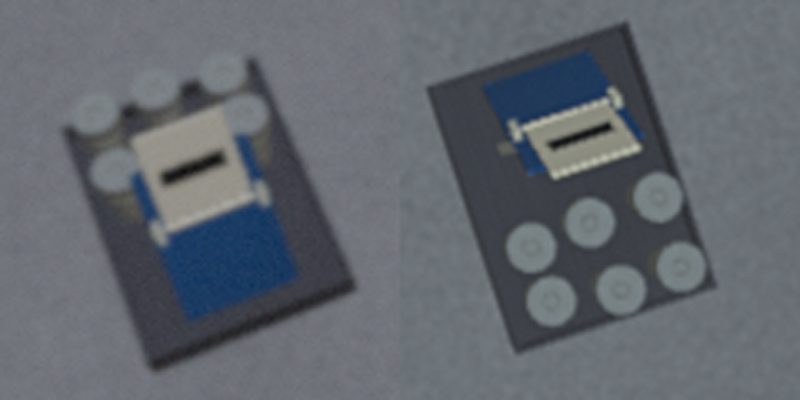

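```bash
cat > h.py <<'E'
import numpy as np
from scipy.spatial.transform import Rotation as Ro
from scipy.optimize import least_squares
C={"scene":(498.623,319.117,241.626,[1083.2,3.13,1052.92],[29.30556,.18984,84.69717]),
"top":(579.409,319.849,231.090,[495.374,33.883,1391.775],[2.87091,-.81638,-89.08321])}
def proj(n,P):
    f,cx,cy,e,r=C[n]; R=Ro.from_euler('xyz',r,degrees=True).as_matrix()
    p=(np.atleast_2d(P)-e)@R
    return np.c_[cx+f*p[:,0]/-p[:,2], cy-f*p[:,1]/-p[:,2]]
def T(q,P):
    c,s=np.cos(q[2]),np.sin(q[2]); P=np.atleast_2d(P).astype(float)
    return np.c_[q[0]+c*P[:,0]-s*P[:,1], q[1]+s*P[:,0]+c*P[:,1], P[:,2]]
def flag(th,r,y=0,t=0):  # point at r from hinge, y, offset t along bar-face normal
    a=th-np.deg2rad(35); d=np.array([np.sin(a),0,np.cos(a)]); n=np.array([np.cos(a),0,-np.sin(a)])
    return np.array([50,y,92])+r*d+t*n
E
python3 - <<'E'
from h import *
top=np.array([(428,88),(628,22),(716,286),(517,352)],float); top=(top-[400,0])/3.3333+[350,200]
sc=np.array([(152,345),(355,275)],float)/3.3333+[160,190]
cor=np.array([(100,75,24),(100,-75,24),(-100,-75,24),(-100,75,24)])
# flag free-edge corners & hinge-side (ears)
fs=np.array([(130,140),(225,103)])/3.3333+[160,190]   # scene: image left = world -y side
ft=(np.array([(556,180),(641,150)])-[400,0])/3.3333+[350,200]
def pred(v):
    q=v[:3]; e=[flag(v[3],70,30),flag(v[3],70,-30)]
    return proj("top",T(q,cor)),proj("top",T(q,e)),proj("scene",T(q,e[::-1]))
def res(v):
    a,b,c=pred(v); return np.r_[(a-top).ravel(),(b-ft).ravel(),(c-fs).ravel()]
s=least_squares(res,[430,-150,0.2,0.1]); print(s.x,np.rad2deg(s.x[2:])); print(s.fun.reshape(-1,2).round(1))
q=s.x[:3]
print("hinge",T(q,[50,0,92])); print("edge",T(q,flag(s.x[3],70)))
print("hinge scene",proj("scene",T(q,[[50,0,92]])),proj("top",T(q,[[50,0,92]])))
E
```

```text
[ 5.08595583e+02 -1.78562117e+02  3.35228517e-01  6.63453457e-02] [19.20717919  3.8013083 ]
[[-0.3 -0.6]
 [-0.5 -0.6]
 [ 0.4  0.5]
 [-0.1  0.8]
 [-1.3 -0.1]
 [-0.3  0.1]
 [-0.3 -0.4]
 [-1.7  0.5]]
hinge [[ 555.81234045 -162.11286776   92.        ]]
edge [[ 521.5702534  -174.04203516  151.87632621]]
hinge scene [[222.84348771 253.57429724]] [[399.13642014 234.65067039]]
```

Request:
{"name": "jog_arm", "arguments": {"increments": [{"wy": -0.0535, "gripper": 0}, {"x": -4.2, "z": -1.6}, {"x": -4.2, "z": -1.6}, {"x": -4.2, "z": -1.6}, {"x": -4.2, "z": -1.6}, {"x": -4.2, "z": -1.6}, {"x": -4.2, "z": -1.6}, {"x": -4.2, "z": -1.6}, {"x": -4.2, "z": -1.6}, {"x": -4, "z": -1.6}, {}]}}

```text
$.increments[0]: bad value
```

Request:
{"name": "jog_arm", "arguments": {"increments": [{"x": 0.0, "y": 0.0, "z": 0.0, "wx": 0.0, "wy": -0.0535, "wz": 0.0, "gripper": 0.0}]}}

```text
time_s: 1.0
tool_pos: [139.0, -480.3, 231.3]
orientation: [-90.0, 0.0, -160.8]
wrist_force: [0.5, -0.5, 0.3]
grip_width: 72.9
```

Full rows are needed.

Request:
{"name": "jog_arm", "arguments": {"increments": [{"x": -4.2, "y": 0, "z": -1.6, "wx": 0, "wy": 0, "wz": 0, "gripper": 0}, {"x": -4.2, "y": 0, "z": -1.6, "wx": 0, "wy": 0, "wz": 0, "gripper": 0}, {"x": -4.2, "y": 0, "z": -1.6, "wx": 0, "wy": 0, "wz": 0, "gripper": 0}, {"x": -4.2, "y": 0, "z": -1.6, "wx": 0, "wy": 0, "wz": 0, "gripper": 0}, {"x": -4.2, "y": 0, "z": -1.6, "wx": 0, "wy": 0, "wz": 0, "gripper": 0}, {"x": -4.2, "y": 0, "z": -1.6, "wx": 0, "wy": 0, "wz": 0, "gripper": 0}, {"x": -4.2, "y": 0, "z": -1.6, "wx": 0, "wy": 0, "wz": 0, "gripper": 0}, {"x": -4.2, "y": 0, "z": -1.6, "wx": 0, "wy": 0, "wz": 0, "gripper": 0}, {"x": 0, "y": 0, "z": 0, "wx": 0, "wy": 0, "wz": 0, "gripper": 0}]}}

```text
time_s: 1.9
tool_pos: [423.3, -240.4, 231.1]
orientation: [-89.9, 0.1, -160.9]
wrist_force: [-0.2, 0.0, -0.5]
grip_width: 0.2
```

```bash
cat >> h.py <<'E'
Q=[508.6,-178.56,0.3352]
def tray(p,q=Q):
    c,s=np.cos(q[2]),np.sin(q[2]); d=np.array(p)-[q[0],q[1],0]
    return np.array([c*d[0]+s*d[1],-s*d[0]+c*d[1],d[2]]).round(1)
E
cat > st.py <<'E'
from h import *; from cell import monitor
s=monitor.observe(); print(s["time_s"],"tray",tray(s["tool_pos"]),"f_world",s["wrist_force"].round(1),s["orientation"].round(1),s["grip_width"])
E
python3 st.py
```

```text
1.9 tray [-100.9  -30.3  231.1] f_world [-0.2  0.  -0.5] [-8.990e+01  1.000e-01 -1.609e+02] 0.19407358165837818
```

Request:
{"name": "jog_arm", "arguments": {"increments": [{"x": -3.5, "y": 0, "z": -1.5, "wx": 0, "wy": 0, "wz": 0, "gripper": 0}, {"x": -3.5, "y": 0, "z": -1.5, "wx": 0, "wy": 0, "wz": 0, "gripper": 0}, {"x": 0, "y": 3.1, "z": 0, "wx": 0, "wy": 0, "wz": 0, "gripper": 0}, {"x": 0, "y": 3.1, "z": 0, "wx": 0, "wy": 0, "wz": 0, "gripper": 0}, {"x": 0, "y": 3.1, "z": 0, "wx": 0, "wy": 0, "wz": 0, "gripper": 0}, {"x": 0, "y": 0, "z": 0, "wx": 0, "wy": 0, "wz": 0, "gripper": 0}]}}

```text
time_s: 2.5
tool_pos: [483.3, -187.0, 136.1]
orientation: [-89.8, 0.2, -160.8]
wrist_force: [-1.1, 0.1, 1.3]
grip_width: -0.1
```

```bash
python3 st.py
python3 - <<'E'
from cell import eyes
import cv2,numpy as np
a=eyes.snapshot("scene")["image"][170:290,150:310]; b=eyes.snapshot("top")["image"][180:300,320:480]
cv2.imwrite("pics/crop1.png",cv2.resize(np.hstack([a,b]),(800,300),interpolation=cv2.INTER_CUBIC))
E
```

```text
2.5 tray [-26.7   0.3 136.1] f_world [-1.1  0.1  1.3] [ -89.8    0.2 -160.8] -0.0506864283130207
```

View pics/crop1.png

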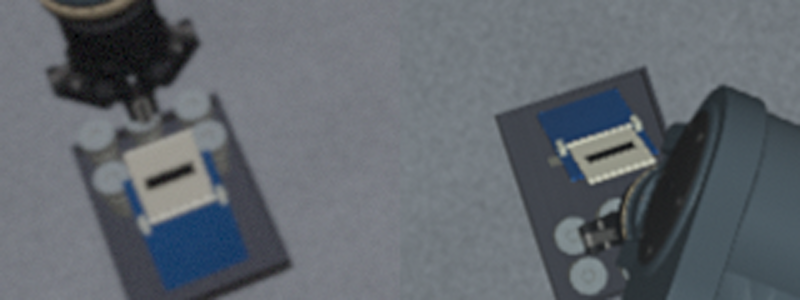

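Request:
{"name": "jog_arm", "arguments": {"increments": [{"x": -0.8, "y": 0, "z": 0, "wx": 0, "wy": 0, "wz": 0, "gripper": 0}, {"x": -0.8, "y": 0, "z": 0, "wx": 0, "wy": 0, "wz": 0, "gripper": 0}, {"x": -0.8, "y": 0, "z": 0, "wx": 0, "wy": 0, "wz": 0, "gripper": 0}, {"x": -0.7, "y": 0, "z": 0, "wx": 0, "wy": 0, "wz": 0, "gripper": 0}, {"x": -0.6, "y": 0, "z": 0, "wx": 0, "wy": 0, "wz": 0, "gripper": 0}, {"x": -0.6, "y": 0, "z": 0, "wx": 0, "wy": 0, "wz": 0, "gripper": 0}, {"x": -0.6, "y": 0, "z": 0, "wx": 0, "wy": 0, "wz": 0, "gripper": 0}]}}

```text
time_s: 3.3
tool_pos: [538.0, -172.0, 146.5]
orientation: [-89.3, 0.7, -160.8]
wrist_force: [-0.8, -1.2, 0.2]
grip_width: 0.4
```

```bash
python3 st.py
python3 - <<'E'
from cell import eyes
import cv2,numpy as np
a=eyes.snapshot("scene")["image"][170:290,150:310]; b=eyes.snapshot("top")["image"][180:300,320:480]
cv2.imwrite("pics/crop2.png",cv2.resize(np.hstack([a,b]),(800,300),interpolation=cv2.INTER_CUBIC))
E
```

```text
3.3 tray [ 29.9  -3.5 146.5] f_world [-0.8 -1.2  0.2] [ -89.3    0.7 -160.8] 0.4098785924776071
```

View pics/crop2.png

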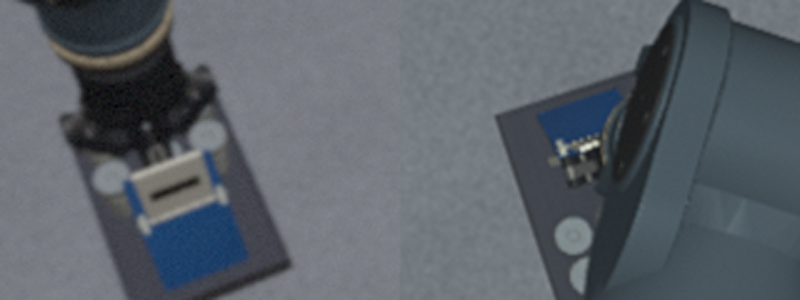

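Request:
{"name": "jog_arm", "arguments": {"increments": [{"x": -0.7, "y": 0.6, "z": -0.1, "wx": 0, "wy": 0, "wz": 0, "gripper": 0}, {"x": -0.7, "y": 0.6, "z": -0.1, "wx": 0, "wy": 0, "wz": 0, "gripper": 0}, {"x": -0.8, "y": 0.5, "z": -0.1, "wx": 0, "wy": 0, "wz": 0, "gripper": 0}, {"x": -0.8, "y": 0.4, "z": -0.1, "wx": 0, "wy": 0, "wz": 0, "gripper": 0}]}}

```text
time_s: 3.8
tool_pos: [566.8, -157.9, 124.1]
orientation: [-89.3, 0.7, -160.9]
wrist_force: [-0.9, -1.0, -0.6]
grip_width: -0.0
```

```bash
python3 st.py
```

```text
3.8 tray [ 61.8   0.3 124.1] f_world [-0.9 -1.  -0.6] [ -89.3    0.7 -160.9] -0.013220179192657243
```

Request:
{"name": "jog_arm", "arguments": {"increments": [{"x": -0.8, "y": 0.2, "z": 0, "wx": 0, "wy": 0, "wz": 0, "gripper": 0}, {"x": -0.8, "y": 0.3, "z": 0, "wx": 0, "wy": 0, "wz": 0, "gripper": 0}, {"x": -0.7, "y": 0.5, "z": 0, "wx": 0, "wy": 0, "wz": 0, "gripper": 0}, {"x": -0.6, "y": 0.7, "z": 0, "wx": 0, "wy": 0, "wz": 0, "gripper": 0}]}}

```text
time_s: 4.2
tool_pos: [597.4, -147.1, 105.9]
orientation: [-89.3, 0.7, -160.8]
wrist_force: [-0.6, -0.7, -0.1]
grip_width: 0.4
```

```bash
python3 st.py
python3 - <<'E'
from cell import eyes
import cv2,numpy as np
a=eyes.snapshot("scene")["image"][170:290,150:310]; b=eyes.snapshot("top")["image"][180:300,320:480]
cv2.imwrite("pics/crop3.png",cv2.resize(np.hstack([a,b]),(800,300),interpolation=cv2.INTER_CUBIC))
E
```

```text
4.2 tray [ 94.2   0.4 105.9] f_world [-0.6 -0.7 -0.1] [ -89.3    0.7 -160.8] 0.3502741668582736
```

View pics/crop3.png

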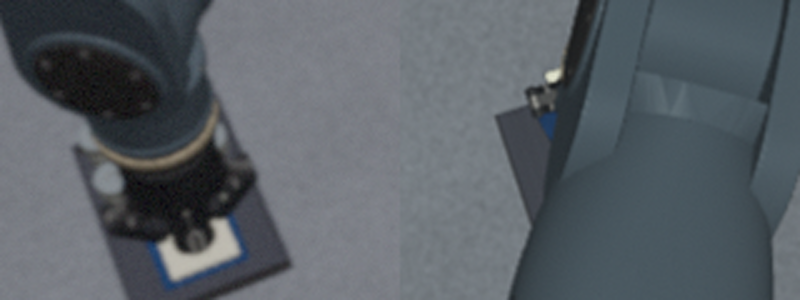

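Request:
{"name": "jog_arm", "arguments": {"increments": [{"x": 0, "y": 0.8, "z": 0, "wx": 0, "wy": 0, "wz": 0, "gripper": 0}, {"x": 0, "y": 0.8, "z": 0, "wx": 0, "wy": 0, "wz": 0, "gripper": 0}, {"x": 0, "y": 0.8, "z": 0, "wx": 0, "wy": 0, "wz": 0, "gripper": 0}, {"x": 0, "y": 0.8, "z": 0, "wx": 0, "wy": 0, "wz": 0, "gripper": 0}]}}

```text
time_s: 4.7
tool_pos: [597.4, -147.5, 71.4]
orientation: [-89.3, 0.7, -160.8]
wrist_force: [-1.0, -0.7, 0.7]
grip_width: 0.2
```

```bash
python3 st.py
python3 - <<'E'
from cell import eyes
import cv2,numpy as np
a=eyes.snapshot("scene")["image"][170:290,150:310]
cv2.imwrite("pics/crop4.png",cv2.resize(a,(640,480),interpolation=cv2.INTER_CUBIC))
E
```

```text
4.7 tray [94.1  0.1 71.4] f_world [-1.  -0.7  0.7] [ -89.3    0.7 -160.8] 0.23465049438766253
```

View pics/crop4.png

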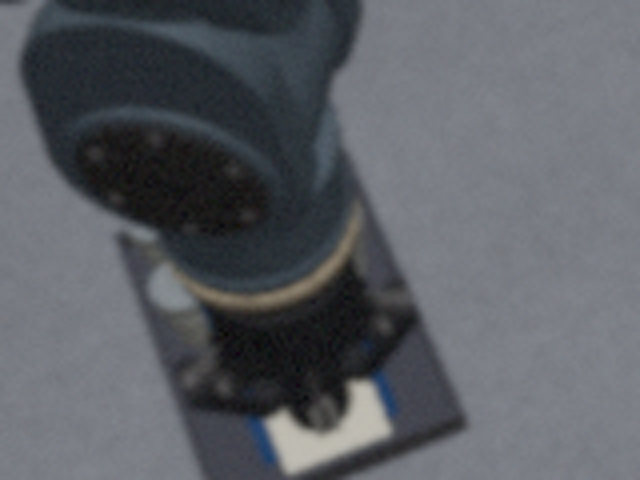

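Request:
{"name": "jog_arm", "arguments": {"increments": [{"x": 0, "y": 0.7, "z": 0, "wx": 0, "wy": 0, "wz": 0, "gripper": 0}, {"x": 0, "y": 0.6, "z": 0, "wx": 0, "wy": 0, "wz": 0, "gripper": 0}, {"x": 0, "y": 0.3, "z": 0, "wx": 0, "wy": 0, "wz": 0, "gripper": 0}]}}

```text
time_s: 5.05
tool_pos: [596.9, -147.6, 52.6]
orientation: [-89.3, 0.6, -160.9]
wrist_force: [-0.1, -0.1, 1.0]
grip_width: -0.0
```

```bash
python3 st.py
```

```text
5.05 tray [93.6  0.2 52.6] f_world [-0.1 -0.1  1. ] [ -89.3    0.6 -160.9] -0.0035631336755058475
```

Request:
{"name": "jog_arm", "arguments": {"increments": [{"x": 0, "y": 0.3, "z": 0, "wx": 0, "wy": 0, "wz": 0, "gripper": 0}, {"x": 0, "y": 0.2, "z": 0, "wx": 0, "wy": 0, "wz": 0, "gripper": 0}]}}

```text
time_s: 5.25
tool_pos: [597.0, -147.7, 47.0]
orientation: [-89.4, 0.6, -160.9]
wrist_force: [-0.4, -0.4, 0.9]
grip_width: 0.3
```

```bash
python3 st.py;python3 - <<'E'
from cell import eyes
import cv2,numpy as np
a=eyes.snapshot("scene")["image"][200:320,150:310]
cv2.imwrite("pics/crop5.png",cv2.resize(a,(640,480),interpolation=cv2.INTER_CUBIC))
E
```

```text
5.25 tray [93.6  0.1 47. ] f_world [-0.4 -0.4  0.9] [ -89.4    0.6 -160.9] 0.3406289424472306
```

View pics/crop5.png

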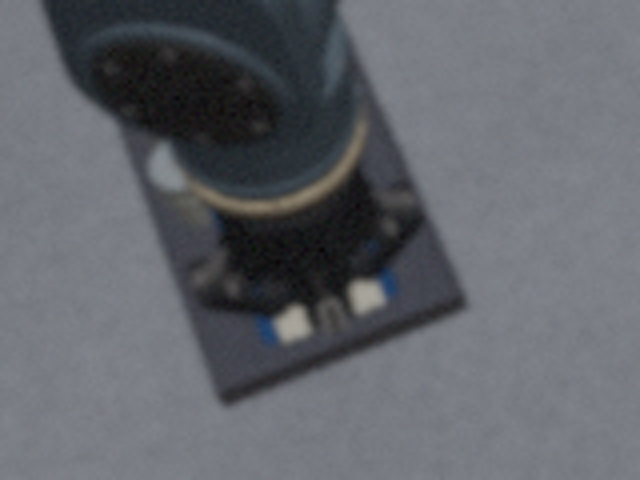

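Request:
{"name": "jog_arm", "arguments": {"increments": [{"x": 0.3, "y": 0.1, "z": 0, "wx": 0, "wy": 0, "wz": 0, "gripper": 0}]}}

```text
time_s: 5.4
tool_pos: [595.4, -148.4, 46.2]
orientation: [-89.3, 0.8, -160.8]
wrist_force: [17.6, 7.6, 5.5]
grip_width: 0.0
```

Request:
{"name": "jog_arm", "arguments": {"increments": [{"x": 0.2, "y": 0.1, "z": 0, "wx": 0, "wy": 0, "wz": 0, "gripper": 0}]}}

```text
time_s: 5.5
tool_pos: [595.6, -148.4, 46.3]
orientation: [-89.3, 1.0, -160.8]
wrist_force: [11.4, 8.5, 5.4]
grip_width: -0.1
```

```bash
python3 st.py
```

```text
5.5 tray [92.1 -0.2 46.3] f_world [11.4  8.5  5.4] [ -89.3    1.  -160.8] -0.07165880088445097
```

Request:
{"name": "jog_arm", "arguments": {"increments": [{"x": -0.5, "y": -0.5, "z": 0, "wx": 0, "wy": 0, "wz": 0, "gripper": 0}, {"x": -1.5, "y": -1.5, "z": 0, "wx": 0, "wy": 0, "wz": 0, "gripper": 0}, {"x": -2, "y": -3, "z": 0, "wx": 0, "wy": 0, "wz": 0, "gripper": 0}, {"x": 0, "y": -4, "z": 0, "wx": 0, "wy": 0, "wz": 0, "gripper": 0}, {"x": 0, "y": -4, "z": 0, "wx": 0, "wy": 0, "wz": 0, "gripper": 0}, {"x": 0, "y": -4, "z": 0, "wx": 0, "wy": 0, "wz": 0, "gripper": 0}, {"x": 0, "y": -3, "z": 0, "wx": 0, "wy": 0, "wz": 0, "gripper": 0}, {"x": 0, "y": 0, "z": 4, "wx": 0, "wy": 0, "wz": 0, "gripper": 0}, {"x": 0, "y": 0, "z": 4, "wx": 0, "wy": 0, "wz": 0, "gripper": 0}, {"x": 0, "y": 0, "z": 4, "wx": 0, "wy": 0, "wz": 0, "gripper": 0}, {"x": 0, "y": 0, "z": 4, "wx": 0, "wy": 0, "wz": 0, "gripper": 0}, {"x": 0, "y": 0, "z": 4, "wx": 0, "wy": 0, "wz": 0, "gripper": 0}]}}

```text
time_s: 6.7
tool_pos: [688.1, -295.0, 264.5]
orientation: [-89.1, 1.2, -160.5]
wrist_force: [1.6, -0.3, 0.8]
grip_width: -0.1
```

```bash
python3 st.py;python3 - <<'E'
from cell import eyes
import cv2,numpy as np
A=eyes.snapshot("scene")["image"];B=eyes.snapshot("top")["image"]
cv2.imwrite("pics/scene6.png",A);cv2.imwrite("pics/top6.png",B)
a=A[190:310,160:280]; b=B[200:320,350:470]
cv2.imwrite("pics/crop6.png",cv2.resize(np.hstack([a,b]),(800,400),interpolation=cv2.INTER_CUBIC))
E
```

```text
6.7 tray [ 131.2 -169.1  264.5] f_world [ 1.6 -0.3  0.8] [ -89.1    1.2 -160.5] -0.09880527496420702
```

View pics/crop6.png

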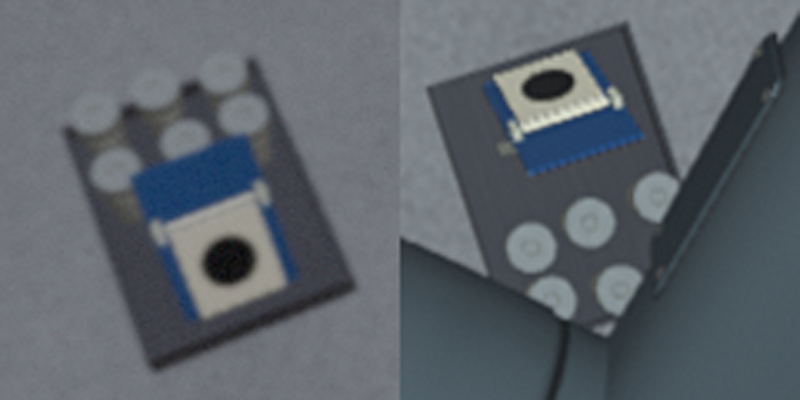

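View pics/scene6.png

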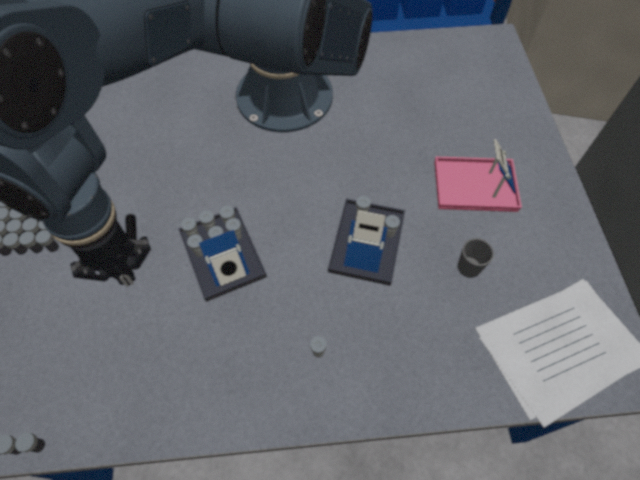

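Run:
```python
from h import *
for th in (2.8,2.94,3.14):
    e=T(Q,[flag(th,70,-30,-2.5),flag(th,70,30,-2.5)])
    print(th,((proj("scene",e)-[160,190])*3.333).round(),((proj("top",e)-[350,200])*3.333+[400,0]).round())
```

```text
2.8 [[205. 328.]
 [291. 293.]] [[569.  25.]
 [488.  52.]]
2.94 [[205. 325.]
 [290. 291.]] [[570.  34.]
 [489.  61.]]
3.14 [[202. 318.]
 [286. 285.]] [[573.  49.]
 [492.  75.]]
```

```bash
python3 -c "
from cell import arm; print(arm.sign_off())"
```

```text
the job is handed in; nothing more can be done
None
```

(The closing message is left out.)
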